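# Hang the washed wine glass in its row of the glass rack

## Task

Put the washed wine glass away: hang it by its foot in the pair of rails where the two other wine glasses hang, mouth down, stem in the gap. One hangs in the way at the open front, so push them back to make room, and in the end slide the whole row right back, glass against glass and the last against the rear bar. Leave the flutes, coupes and tumblers as they are.

Things in the scene. Friction and masses are not known exactly. Their poses are not given: they have to be found in the camera images.
- rack: Bright steel glass rack, fixed, 370 mm wide: a 14 mm round rear bar between two uprights (y = +-178 mm), a foot bar running forward on the table below each end, and three pairs of level rails running forward from the rear bar at y = -120, 0 and 120 mm, open above and at their free front ends. Origin: on the table below the middle of the rear bar's front face; x points from front to rear, z up.
- wine_rails: The pair of rails where the two wine glasses hang (any of the three places): straight round bars 8 mm thick, 38 mm between centres, 30 mm clear gap, tops 225 mm above the table. Feet lie across both rails and slide with plain friction; the last foot stops at the rear bar. Origin: midway between the rails, level with their tops, at the rear bar's front face; x points along them to the rear.
- wine_mouth (a point): The open front end of wine_rails, midway between the two rail tips (10 mm balls) and level with the rail tops, 235 mm in front of the rear bar; same axes as wine_rails. A glass can enter the rails only here.
- washed_glass: Washed wine glass of clear glass, 150 mm long, about 0.15 kg, mouth down on the salver: flat round foot on top, 66 mm across, 5 mm thick; 9 mm stem; tulip bowl 64 mm wide. Origin: centre of the foot's lower face (which rests on the rails); z up along the stem. Foot top z = +5 mm, bowl from z = -66 mm (widest at -104) to the 53 mm rim at -145 mm.
- wine_front: One of two wine glasses, the same as the washed one, that hang mouth down by the foot in wine_rails; this one hangs near the open front ends. Same origin and axes as the washed glass.
- wine_back: The second wine glass that hangs in wine_rails, between wine_front and the rear bar. Same origin and axes.
- flute_back: Champagne flute, 200 mm long, 49 mm wide, hanging by its 62 mm foot in a neighbouring pair of rails, at the rear. Origin: centre of the lower face of the foot, z up.
- flute_front: The other champagne flute, same size, hanging in front of flute_back in the same rails.
- coupe_back: Champagne coupe (shallow wide bowl of 88 mm), 130 mm long, hanging by its 68 mm foot in the remaining pair of rails, at the rear. Origin: centre of the lower face of the foot, z up.
- coupe_front: The other coupe, same size, hanging in front of coupe_back in the same rails.
- tumbler_a: Clear straight tumbler without a stem, 68 mm wide, 85 mm high, standing mouth down on the salver. Origin: centre of its underside on the salver.
- tumbler_b: The other tumbler on the salver, the same.
- salver: Low steel tray, 280 x 190 mm (its x, y), 6 mm thick with a rim up to 10 mm, fixed on the table to the left or the right of the rack. Origin: centre of its underside.
There are look-alikes about, which are no part of the job. Leave any purple or turquoise look-alike of the washed_glass alone.

How it is judged:
By the outcome, as a careful person would: the job done as asked, in the order asked, and still so for the second after the job is handed in, with the robot touching nothing.
It also fails if it takes over 69 s, if anything falls off the work surface, if the arm or the gripper's body presses on something with over 40 N, if the wrist force passes 120 N, or if a joint passes its speed limit or range.

## Robot

A 6-joint arm with a two-finger parallel gripper is mounted at the origin on the work surface. World frame = base frame: x ahead of the robot, y to its left, z up, the work surface at z = 0. Lengths are in m, angles in rad, forces in N, time in s.
With the tool pointing down it reaches from about 0.225 to 0.875 m from the base axis. Payload 3.4 kg.
Tool frame: the origin (TCP) lies midway between the tips of the shut fingers; the grasp point (between the pads) lies 19 mm behind it (manip.grasp_offset is the distance from the TCP to the grasp point, in m); x points along the fingers, y is the direction in which the jaws open and shut, and the axes are right-handed (so a half turn about x gives the same grasp; the last joint's range is limited). The gripper opens to 85 mm and grips with 20 to 120 N. Pads are 22 mm wide; open, the fingers measure 114 mm over their backs; the gripper's body (76 mm by 85 mm) begins 54 mm behind the grasp point. The pads swing forward as they close: fully open they stand 13 mm farther back than shut.
Start: joints at [-1.258, 0.276, 1.505, -0, 1.361, -0.121], TCP at [0.242, -0.522, 0.231] pointing down, gripper open.
Joint ranges: [-2.89, 2.89], [-0.75, 2.08], [0.22, 2.7], [-1.18, 4.32], [0.11, 2.71], [-2.7, 2.7]. Speed limits (rad/s): [2.57, 2.57, 3.14, 3.14, 3.14, 3.14].

## Interface

Orientations are given as a unit quaternion [w, x, y, z].
In Python, from rig import manip gives the robot as it stands.
- The arm moves only by the shell command python3 -m creep 'ROWS' [OPENING] [FORCE]. ROWS is a JSON object of lists of equal length, an entry for each row: "delta_pos": the shift along the tool's x, y, z in cm, a list of three; "dr": the turn, a rotation vector about the tool's x, y, z in rad, a list of three. In form: {"delta_pos": [[dx, dy, dz], ...], "dr": [[rx, ry, rz], ...]}. A call has 1 to 10 rows; each row is the pose to reach, as a shift and turn from the pose commanded when the call began, along the tool's axes at that moment; what a row does not reach only later rows make up. A row lasts 1/10 s, in which the tool goes at most 50 mm and 8.59 degrees, less where a joint would pass 70% of its speed; a pose out of reach is approached as far as the arm can. A call with a gripper value outside its range is refused whole. OPENING is the opening, from -1 (shut) to 1 (fully open), set as the call begins (- or left out, the last holds). The fingers move at their own pace and stop on an object; FORCE is the grip in N (left out, the last holds). Time passes only in rows, so rows that repeat a pose let the fingers close. It gives the time, the measured TCP pose, the force and the opening at its end, in the units of the state.
- manip.get_state(): the state, without advancing time (a new reading comes with each control period).
- manip.get_image(name): name is "scene" or "top" or "wrist"; returns a dict with "pixels" (400x640x3 uint8, blue, green, red), "depth" (400x640 float32, m along the optical axis (not along the pixel's ray), 0 where there is no reading), "intrinsics" (3x3 intrinsics, pixels), "k1" (the pictures are not rectified: a ray, as slopes to the right and down, at radius r is drawn at 1 + k1 r^2 times it, then the intrinsics apply), "rvec" (rotation vector, rad) and "tvec" (3), from world to camera coordinates, as OpenCV has them. Camera axes: x right, y down, z forward; pixel columns grow to the right and rows downward; lengths in m; the calibration is good to about 2 mm. A picture is of the moment at which its call begins.
- manip.sign_off(): hands the job in, once; it reports no verdict.
The state is a dict: "clock": time; "qpos": joint angles; "qd": joint speeds; "effort": joint torques, N m; "position": TCP position; "ee_rot": TCP orientation; "contact_force": force on the tool from outside, world axes, zero at the start; "moment": the same for the moment, N m; "width": finger opening in m.
Only numpy, scipy, OpenCV 4.12 (cv2) and the standard library are available. Lean on these libraries where they do the work, as an engineer would, in place of code of your own. Each camera call takes 0.05 s, during which the arm holds its last target. There are 200 camera calls.

## Working session

There is one attempt and no reset: what is moved stays moved. The work goes in short steps, Python scripts to look and compute and a shell command to move; the robot and the scene stay as the last step left them, time stands still between calls to the robot, and variables do not carry over. Pictures are saved under pics/ and viewed, about 8 in all and at most 12, crops included, and the job is handed in when it is done.

```bash
ls; mkdir -p pics
cat > h.py <<'E'
import numpy as np, cv2
from rig import manip
def grab(name,save=None):
    im=manip.get_image(name)
    if save: np.savez(save,**im)
    return im
def campose(im):
    R,_=cv2.Rodrigues(np.array(im['rvec'],float)); t=np.array(im['tvec'],float).ravel()
    return R,t
def ray(im,u,v):
    K=np.array(im['intrinsics']);k1=float(im['k1'])
    d=np.array([k1,0,0,0,0.])
    p=cv2.undistortPoints(np.array([[[u,v]]],float),K,d)[0,0]
    R,t=campose(im); return -R.T@t, R.T@np.array([p[0],p[1],1.])
def onplane(im,u,v,z):
    c,d=ray(im,u,v); s=(z-c[2])/d[2]; return c+s*d
def proj(im,P):
    K=np.array(im['intrinsics']);d=np.array([float(im['k1']),0,0,0,0.])
    return cv2.projectPoints(np.array(P,float).reshape(-1,1,3),np.array(im['rvec'],float),np.array(im['tvec'],float),K,d)[0][:,0]
def depthpt(im,u,v):
    c,d=ray(im,u,v); return c+d*im['depth'][int(v),int(u)]
def tri(im1,p1,im2,p2):
    c1,d1=ray(im1,*p1);c2,d2=ray(im2,*p2)
    A=np.stack([d1,-d2],1);s=np.linalg.lstsq(A,c2-c1,rcond=None)[0]
    a,b=c1+s[0]*d1,c2+s[1]*d2
    return (a+b)/2,np.linalg.norm(a-b)
E
python3 - <<'E'
from h import *
for n in('scene','top'):
    im=grab(n,f'{n}0.npz'); cv2.imwrite(f'pics/{n}0.png',im['pixels']); R,t=campose(im); print(n,-R.T@t,R[2],im['intrinsics'],im['k1'])
s=manip.get_state();print(s)
E
```

```text
pics
scene [1.25941362 0.44674902 0.88472247] [-0.64136474 -0.36349399 -0.67566514] [[378.12983866   0.         317.38769137]
 [  0.         378.12983866 195.79584965]
 [  0.           0.           1.        ]] -0.058406896851809866
top [0.45970265 0.04686287 1.45289855] [ 6.92213517e-02  3.41061366e-04 -9.97601267e-01] [[473.87377702   0.         320.47072321]
 [  0.         473.87377702 194.4835932 ]
 [  0.           0.           1.        ]] -0.01703987664678214
{'clock': 0.1, 'qpos': array([-1.25800743e+00,  2.76528392e-01,  1.50599253e+00,  1.58508215e-05,
        1.36070754e+00, -1.20990481e-01]), 'qd': array([-5.22801916e-06, -2.73758110e-03, -1.96761057e-03,  1.84578235e-04,
       -7.78398282e-04, -7.95381469e-04]), 'effort': array([ 1.30137669e-03, -4.17698050e+01, -2.46404117e+01, -4.04655202e-04,
        5.79738611e-03,  1.03983263e-05]), 'position': array([ 0.24153526, -0.52129707,  0.23053371]), 'ee_rot': array([-0.15158718, -0.69049042, -0.15273961,  0.69059027]), 'contact_force': array([ 0.30366953,  0.016179  , -1.0844799 ]), 'moment': array([0.00042812, 0.00072749, 0.01810144]), 'width': 0.08527085075861623}
```

View pics/scene0.png

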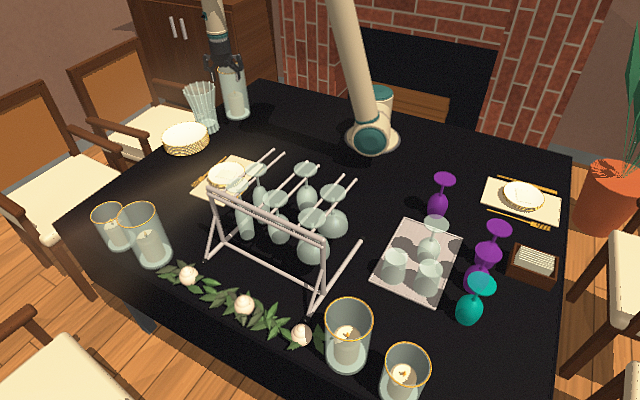

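View pics/top0.png

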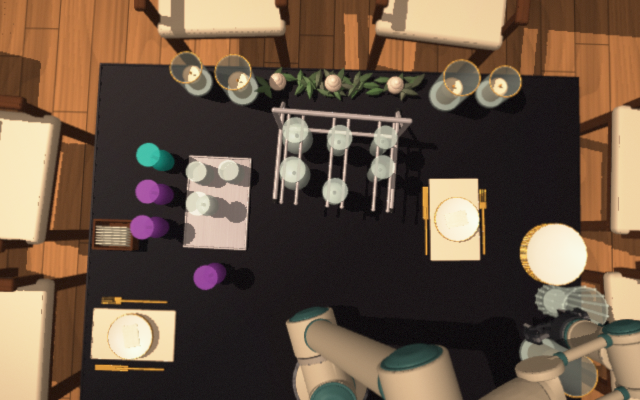

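The top view has the rack around (275–410, 105–210), with the robot below it. Foot pairs are at (294,132)/(293,172), (340,137)/(335,190) and (385,137)/(382,167). The salver is on the left, with clear items at (197,172), (229,170) and (199,204). The purple and turquoise look-alikes stand to its left and below it. Next I'll enlarge both views.

Run:
```python
from h import *
a=np.load('top0.npz')['pixels'][100:255,180:420]; b=np.load('scene0.npz')['pixels'][140:320,190:480]
a=cv2.resize(a,(480,310),interpolation=cv2.INTER_CUBIC); a=cv2.resize(np.load('top0.npz')['pixels'][100:255,180:420],None,fx=3.3,fy=3.3,interpolation=cv2.INTER_CUBIC)
cv2.imwrite('pics/topc.png',a)
b=cv2.resize(b,None,fx=2.75,fy=2.75,interpolation=cv2.INTER_CUBIC);cv2.imwrite('pics/scenec.png',b)
```

```text
(no output)
```

View pics/topc.png

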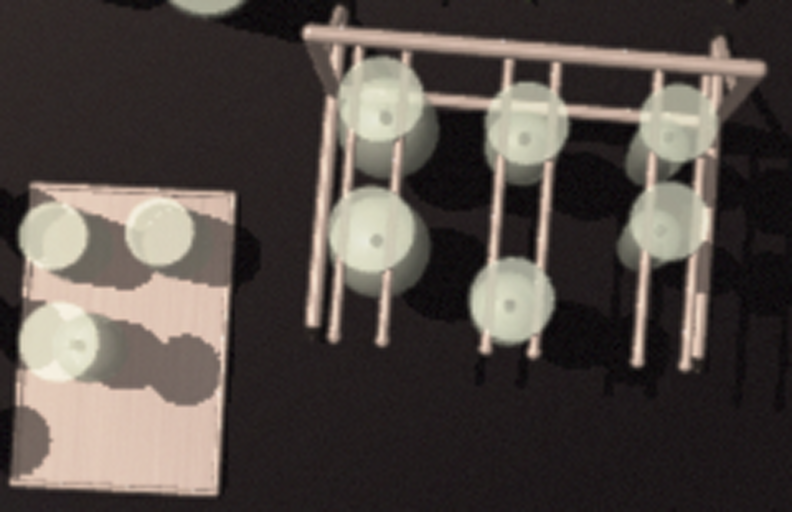

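View pics/scenec.png

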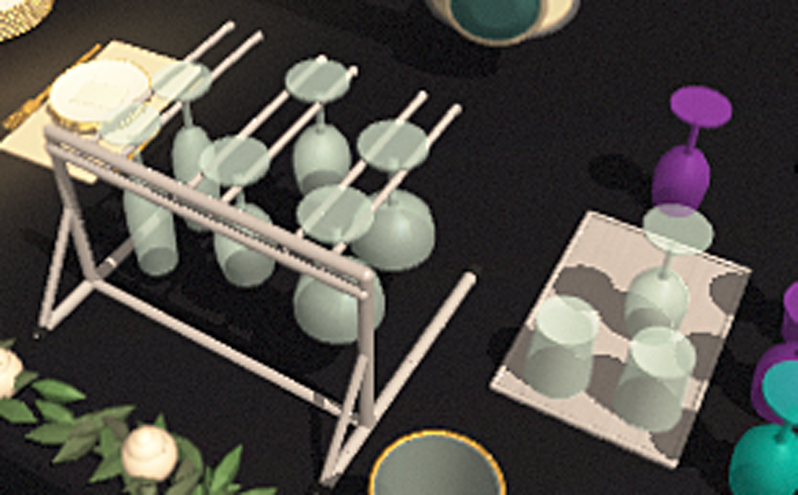

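The clear glasses in the middle rails (feet at (335,191) and (340,138) top) have tulip bowls, so they are the wine glasses. The left pair are coupes (wide bowls) and the right pair flutes. On the salver, the stemmed clear glass (foot at (198,204) top, (436,223) scene) is the washed glass. The items at (197,172) and (229,170) are the stemless tumblers, and the purple and turquoise ones are look-alikes. Now I'll measure.

```bash
cat > meas.py <<'E'
from h import *
def circ(im,u0,v0,z,r,rad=6):
    # refine disc outline: strongest outward brightness drop along predicted circle, least-squares centre
    g=cv2.GaussianBlur(im['pixels'].astype(np.float32).mean(2),(0,0),0.8)
    best=None
    P0=onplane(im,u0,v0,z); th=np.linspace(0,2*np.pi,72,endpoint=False)
    ring=lambda c,rr: proj(im,np.c_[c[0]+rr*np.cos(th),c[1]+rr*np.sin(th),np.full(72,z)]).astype(np.float32)
    s=lambda q: cv2.remap(g,q[:,0].reshape(-1,1),q[:,1].reshape(-1,1),cv2.INTER_LINEAR)[:,0]
    from itertools import product
    for dx,dy in product(np.arange(-10,10.1,.5)/1000,repeat=2):
        c=P0[:2]+[dx,dy]; sc=np.clip(s(ring(c,r-.002))-s(ring(c,r+.002)),-5,25).sum()
        if best is None or sc>best[0]: best=(sc,c)
    return best[1],best[0]
E
python3 - <<'E'
from meas import *
T=dict(np.load('top0.npz'));S=dict(np.load('scene0.npz'))
def cr(x,y): return 180+x/3.3,100+y/3.3
def cs(x,y): return 190+x/2.75,140+y/2.75
tips=[onplane(T,*cr(486,349),.221),onplane(T,*cr(534,353),.221)]
print('tips',tips,np.linalg.norm(tips[0]-tips[1]))
ends=[onplane(T,*cr(*p),.221) for p in((510,68),(556,70))]
print('railends',ends)
for a,b in zip(tips,ends):print('yaw',np.degrees(np.arctan2(b[1]-a[1],b[0]-a[0])))
for n,p in dict(front=(512,300),back=(528,124)).items():
    print(n,circ(T,*cr(*p),.230,.033),depthpt(T,*cr(*p)))
print('washed',circ(T,*cr(60,342),.156,.033),depthpt(T,*cr(45,342)))
for n,p,z in(('front',(318,80),.23),('back',(235,160),.23),('washed',(678,230),.156)):
    print(n,'scene',onplane(S,*cs(*p),z)[:2])
print('scene tips',[onplane(S,*cs(*p),.221) for p in((321,59),(352,71))])
bars=[cr(308,33),cr(762,69)]
print('bar depth',[depthpt(T,*cr(x,33+(x-308)*36/454)) for x in(400,535,650)])
s=manip.get_state();from scipy.spatial.transform import Rotation as Ro
q=s['ee_rot'];print(Ro.from_quat(q,scalar_first=True).as_matrix())
E
```

```text
tips [array([0.51633094, 0.02870521, 0.221     ]), array([ 0.51432448, -0.00921079,  0.221     ])] 0.037969045466754094
railends [array([0.74140345, 0.0161149 , 0.221     ]), array([ 0.74092009, -0.0206562 ,  0.221     ])]
yaw -3.2017243138873317
yaw -2.8915694685648474
front (array([0.55748229, 0.0130797 ]), np.float32(1725.7505)) [0.55484901 0.00963185 0.23171053]
back (array([0.69789527, 0.00335019]), np.float32(1703.6372)) [0.69518781 0.00079296 0.22847893]
washed (array([0.51585716, 0.38515711]), np.float32(1527.9161)) [0.51391669 0.39375882 0.1574132 ]
front scene [0.55677967 0.01282513]
back scene [0.69565808 0.00403919]
washed scene [0.51676246 0.38517051]
scene tips [array([ 0.51501393, -0.00806306,  0.221     ]), array([0.51788878, 0.03059703, 0.221     ])]
bar depth [array([0.75773809, 0.10401408, 0.23501995]), array([ 0.75260816, -0.00293285,  0.23427241]), array([ 0.74710384, -0.09353409,  0.23859572])]
[[-4.88609684e-04  4.20299739e-01 -9.07385194e-01]
 [ 1.56120656e-03 -9.07383876e-01 -4.20299969e-01]
 [-9.99998662e-01 -1.62197836e-03 -2.12818163e-04]]
```

```bash
cat > plan.py <<'E'
import sys; from h import *
from scipy.spatial.transform import Rotation as Ro
# usage: plan.py x y z  (m): tool down, jaws across the rails; prints tool-frame shift (cm) and turn
YAW=np.radians(-3.05); d=np.array([np.cos(YAW),np.sin(YAW),0]); M=np.array([.516,.0102,0])
s=manip.get_state(); R=Ro.from_quat(s['ee_rot'],scalar_first=True)
ty=-np.array([-d[1],d[0],0]); tx=np.array([0,0,-1.]); W=Ro.from_matrix(np.stack([tx,ty,np.cross(tx,ty)],1))
p=s['position']; a=sys.argv[1:]
r=p-M; print('t',round(s['clock'],2),'p',p.round(4),'along',round(float(r@d),4),'lat',round(float(-r@ty),4),'F',s['contact_force'].round(1),'w',round(s['width'],4),'dr',(R.inv()*W).as_rotvec().round(3))
if a:
    if a[0]=='rail': t=M+float(a[1])*d-ty*0; t[2]=float(a[2])
    else: t=np.array([float(v) for v in a])
    print('delta cm',(R.inv().apply(t-p)*100).round(2))
E
python3 plan.py rail -0.015 0.33; python3 -m creep '{"delta_pos":[[-5,0,0],[-10,0,0],[-15,0,0],[-17,0,0],[-17,0,0]],"dr":[[0,0,0],[0,0,0],[0,0,0],[0,0,0],[0,0,0]]}' 0.27 30; python3 plan.py rail -0.015 0.40
```

```text
t 0.1 p [ 0.2415 -0.5213  0.2305] along -0.2458 lat -0.5453 F [ 0.3  0.  -1.1] w 0.0853 dr [0.487 0.    0.002]
delta cm [ -9.88 -37.41 -45.92]
clock: 0.6
position: [0.2421, -0.5229, 0.4051]
ee_rot: [0.155, 0.691, 0.15, -0.69]
contact_force: [0.7, 0.2, 0.0]
width: 0.0543
t 0.6 p [ 0.2421 -0.5229  0.4051] along -0.2452 lat -0.5469 F [0.7 0.2 0. ] w 0.0543 dr [ 0.487 -0.001 -0.008]
delta cm [  0.19 -37.56 -45.94]
```

```bash
python3 -m creep '{"delta_pos":[[0,-3,-3.7],[0,-6,-7.4],[0,-9,-11],[0,-12,-14.7],[0,-15,-18.4],[0,-18,-22],[0,-21,-25.7],[0,-24,-29.4],[0,-27,-33],[0,-30,-36.7]],"dr":[[0.05,0,0],[0.1,0,0],[0.15,0,0],[0.2,0,0],[0.25,0,0],[0.3,0,0],[0.35,0,0],[0.4,0,0],[0.45,0,0],[0.487,0,0]]}' >/dev/null; python3 plan.py rail -0.015 0.33
```

```text
t 1.6 p [ 0.4483 -0.0932  0.3995] along -0.0621 lat -0.1069 F [ 0.1 -0.4 -0.6] w 0.0541 dr [-0.002  0.003  0.001]
delta cm [  6.94 -10.69  -4.71]
```

```bash
python3 -m creep '{"delta_pos":[[0,-4,-2],[0,-8,-4],[2,-10.7,-4.7],[4,-10.7,-4.7],[6,-10.7,-4.7],[6.9,-10.7,-4.7],[6.9,-10.7,-4.7]],"dr":[[0,0,0],[0,0,0],[0,0,0],[0,0,0],[0,0,0],[0,0,0],[0,0,0]]}' >/dev/null; python3 plan.py rail -0.015 0.207
python3 - <<'E'
from h import *
im=grab('wrist','w1.npz');cv2.imwrite('pics/w1.png',im['pixels']);R,t=campose(im);print(-R.T@t,R[2])
E
```

```text
t 2.3 p [0.4999 0.0092 0.3298] along -0.016 lat -0.0019 F [0.4 0.  0.3] w 0.0544 dr [-0.     0.005  0.   ]
delta cm [12.28 -0.18 -0.16]
[0.56723036 0.00667434 0.47246737] [-0.26856665  0.01500395 -0.96314425]
```

View pics/w1.png

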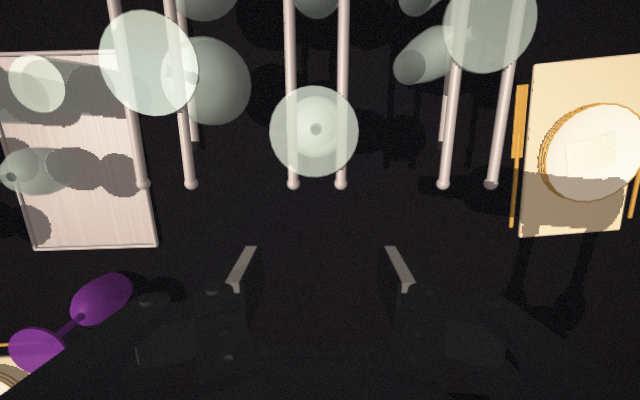

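Wrist view: the rail tips are at (293,184) and (341,184), with the wine_front foot centred at (314,131). Both fingers are in front of the tips, straddling them. I'll cross-check positions.

Run:
```python
from meas import *
W=dict(np.load('w1.npz'))
a,b=onplane(W,293,184,.221),onplane(W,341,184,.221);print(a,b,(a+b)/2,np.linalg.norm(a-b))
for t,bk in(((293,184),(289,5)),((341,184),(344,5))):
    p,q=onplane(W,*t,.221),onplane(W,*bk,.221);print('yaw',np.degrees(np.arctan2(q[1]-p[1],q[0]-p[0])))
print(circ(W,314,131,.230,.033))
```

```text
[0.5156443  0.03134488 0.221     ] [ 0.51357391 -0.00712297  0.221     ] [0.5146091  0.01211095 0.221     ] 0.03852352045783668
yaw -3.1818400741863377
yaw -2.9861583016550264
(array([0.55551683, 0.01437452]), np.float32(1757.4559))
```

```bash
sed -i 's/M=np.array(\[.516,.0102,0\])/M=np.array([.5155,.0112,0])/' plan.py; python3 -m creep '{"delta_pos":[[0,-0.3,0],[3,-0.3,0],[6,-0.3,0],[9,-0.3,0],[11,-0.3,0],[12.3,-0.3,0],[12.3,-0.3,0],[12.3,-0.3,0]],"dr":[[0,0,0],[0,0,0],[0,0,0],[0,0,0],[0,0,0],[0,0,0],[0,0,0],[0,0,0]]}' >/dev/null; python3 plan.py rail 0.1 0.207;  python3 -m creep '{"delta_pos":[[0,0,-0.7],[0,0,-1.4],[0,0,-2],[0,0,-2.5],[0,0,-3],[0,0,-3.5],[0,0,-4],[0,0,-4.5],[0,0,-5],[0,0,-5]],"dr":[[0,0,0],[0,0,0],[0,0,0],[0,0,0],[0,0,0],[0,0,0],[0,0,0],[0,0,0],[0,0,0],[0,0,0]]}' >/dev/null;python3 plan.py rail 0.1 0.207
python3 - <<'E'
from h import *
im=grab('wrist','w2.npz');cv2.imwrite('pics/w2.png',im['pixels'])
E
```

```text
t 3.15 p [0.5022 0.0119 0.2103] along -0.0133 lat -0.0 F [-0.1 -0.1 -0.3] w 0.0539 dr [-0.    -0.002 -0.   ]
delta cm [ 3.500e-01 -1.000e-02 -1.133e+01]
t 4.15 p [0.5524 0.0093 0.2092] along 0.0369 lat 0.0 F [ 0.7  0.5 -0.1] w 0.0541 dr [-0.    -0.001 -0.   ]
delta cm [ 0.23  0.   -6.31]
```

View pics/w2.png

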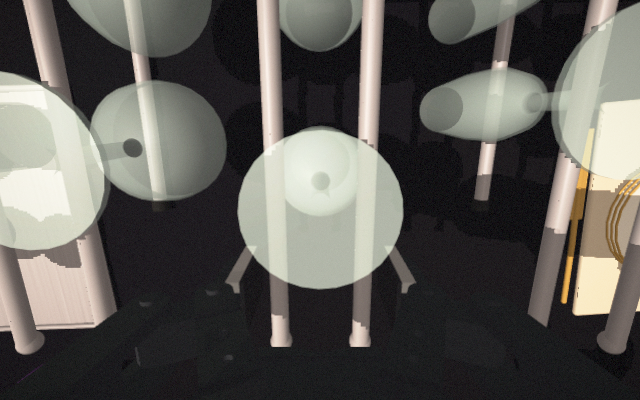

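The wine_front foot is centred at (320,210), between the fingertips at (240,270) and (400,270), and sits level on the rails. I'll check how far it has moved, then continue.

```bash
python3 - <<'E'
from meas import *
W=dict(np.load('w2.npz'))
c,s=circ(W,320,210,.230,.033);y=np.radians(-3.05);print(c,s,'along',(c-[.5155,.0112])@[np.cos(y),np.sin(y)])
E
python3 -m creep '{"delta_pos":[[0,0,-0.5],[0,0,-1],[0,0,-1.5],[0,0,-2],[0,0,-2.5],[0,0,-3],[0,0,-3.5],[0,0,-4],[0,0,-4],[0,0,-4]],"dr":[[0,0,0],[0,0,0],[0,0,0],[0,0,0],[0,0,0],[0,0,0],[0,0,0],[0,0,0],[0,0,0],[0,0,0]]}' >/dev/null;python3 plan.py rail 0.1075 0.207
python3 -m creep '{"delta_pos":[[0,0,-0.3],[0,0,-0.6],[0,0,-0.9],[0,0,-1.2],[0,0,-1.4],[0,0,-1.4]],"dr":[[0,0,0],[0,0,0],[0,0,0],[0,0,0],[0,0,0],[0,0,0]]}' >/dev/null;python3 plan.py rail 0.1075 0.207
python3 - <<'E'
from h import *
im=grab('wrist','w3.npz');cv2.imwrite('pics/w3.png',im['pixels'])
E
```

```text
[0.58142051 0.01032481] 1786.9097 along 0.0658737036646407
t 5.2 p [0.5916 0.0072 0.2093] along 0.0762 lat 0.0001 F [-0.6 -0.5  0.1] w 0.0542 dr [ 0. -0. -0.]
delta cm [ 0.23  0.01 -3.13]
t 5.8 p [0.6055 0.0065 0.2093] along 0.0901 lat 0.0001 F [-2.2 -0.4 -0.1] w 0.0542 dr [ 0. -0. -0.]
delta cm [ 0.23  0.01 -1.74]
```

View pics/w3.png

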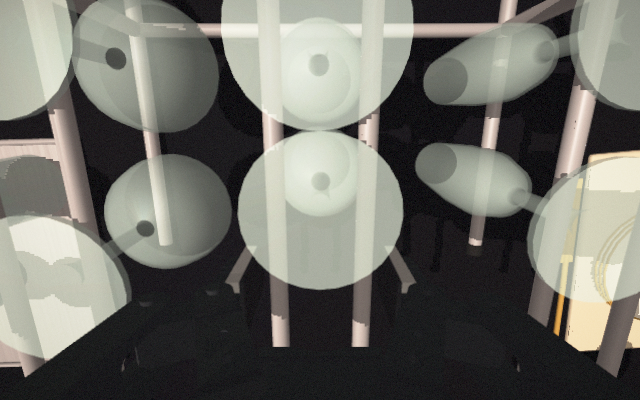

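The two wine feet now nearly touch around (320,130), both level. Neighbouring glasses are clear. I'll push on gently towards the rear bar.

```bash
Z='[0,0,0]';python3 -m creep '{"delta_pos":[[0,0,-0.2],[0,0,-0.4],[0,0,-0.6],[0,0,-0.8],[0,0,-1.0],[0,0,-1.2],[0,0,-1.2]],"dr":[[0,0,0],[0,0,0],[0,0,0],[0,0,0],[0,0,0],[0,0,0],[0,0,0]]}' >/dev/null;python3 plan.py
python3 -m creep '{"delta_pos":[[0,0,-0.1],[0,0,-0.2],[0,0,-0.3],[0,0,-0.4],[0,0,-0.4]],"dr":[[0,0,0],[0,0,0],[0,0,0],[0,0,0],[0,0,0]]}' >/dev/null;python3 plan.py
```

```text
t 6.55 p [0.6177 0.0058 0.2093] along 0.1024 lat 0.0001 F [-0.7  0.2  0.7] w 0.0543 dr [ 0.    -0.001 -0.   ]
t 7.05 p [0.6191 0.0058 0.209 ] along 0.1038 lat 0.0001 F [-7.1 -0.2  1.7] w 0.0542 dr [ 0.     0.005 -0.   ]
```

The row stopped at the rear bar (7 N), so I'll back off, rise, and go to the washed glass.

```bash
python3 -m creep '{"delta_pos":[[0,0,1],[0,0,2],[0,0,2],[-4,0,2],[-8,0,2],[-12,0,2],[-16,0,2],[-18,0,2],[-18,0,2]],"dr":[[0,0,0],[0,0,0],[0,0,0],[0,0,0],[0,0,0],[0,0,0],[0,0,0],[0,0,0],[0,0,0]]}' >/dev/null;python3 plan.py 0.47 0.385 0.39
python3 - <<'E'
from meas import *
im=grab('top','t2.npz'); y=np.radians(-3.05)
for n,u,v in(('front',338.5,161),('back',340,133)):
    c,s=circ(im,u,v,.230,.033);print(n,c,s,'along',(c-[.5155,.0112])@[np.cos(y),np.sin(y)])
E
```

```text
t 7.95 p [0.603  0.0066 0.3934] along 0.0876 lat 0.0 F [-1.2  0.4 -0.1] w 0.0544 dr [ 0.    -0.009 -0.   ]
delta cm [  0.18 -37.08  15.29]
front [0.64221022 0.00206791] 468.64075 along 0.12701662763478005
back [0.71697536 0.01117954] 421.42993 along 0.20119105602273832
```

```bash
python3 -m creep '{"delta_pos":[[0,-4,1.6],[0,-8,3.3],[0,-12,5],[0,-16,6.6],[0,-20,8.2],[0,-24,9.9],[0,-28,11.5],[0,-32,13.2],[0,-36,14.9],[0,-37.1,15.3]],"dr":[[0,0,0],[0,0,0],[0,0,0],[0,0,0],[0,0,0],[0,0,0],[0,0,0],[0,0,0],[0,0,0],[0,0,0]]}' 1 30 >/dev/null;python3 plan.py 0.516 0.385 0.29
python3 - <<'E'
from meas import *
im=grab('wrist','w4.npz');cv2.imwrite('pics/w4.png',im['pixels'])
im=grab('top','t3.npz'); y=np.radians(-3.05)
for n,u,v in(('front',338.5,161),('back',340,133)):
    c,s=circ(im,u,v,.230,.033);print(n,c,s,'along',(c-[.5155,.0112])@[np.cos(y),np.sin(y)])
E
```

```text
t 9.0 p [0.4658 0.389  0.3865] along -0.0698 lat 0.3746 F [-0.2 -0.2 -0.5] w 0.0853 dr [ 0.005  0.004 -0.   ]
delta cm [ 9.63  0.15 -5.08]
front [0.64321022 0.00206791] 1203.6208 along 0.12801521111755285
back [0.71447536 0.00217954] 1534.622 along 0.19917346395966995
```

View pics/w4.png

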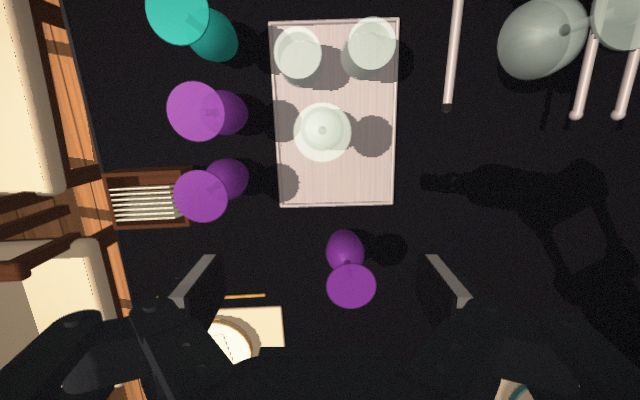

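The wrist view has the washed glass foot at (322,132), with a stem and bowl below. It's the only clear stemmed glass here: the tumblers are at (298,52) and (371,43), and the purple ones at (196,110), (200,196) and (350,286).

```bash
python3 - <<'E'
from meas import *
W=dict(np.load('w4.npz'));print(circ(W,322,132,.156,.033))
E
python3 -m creep '{"delta_pos":[[0,0,-2.5],[0,0.1,-5],[3,0.1,-5],[6,0.1,-5],[9,0.1,-5],[9.6,0.1,-5],[9.6,0.1,-5]],"dr":[[0,0,0],[0,0,0],[0,0,0],[0,0,0],[0,0,0],[0,0,0],[0,0,0]]}' 1 30 >/dev/null
python3 - <<'E'
from meas import *
W=grab('wrist','w5.npz');p=proj(W,[.516,.385,.156])[0];print(p,circ(W,*p,.156,.033))
E
python3 plan.py 0.516 0.385 0.20
```

```text
(array([0.51475299, 0.38602645]), np.float32(1718.232))
[315.63370205 196.72111814] (array([0.5145, 0.3855]), np.float32(1592.8113))
t 9.85 p [0.5188 0.3807 0.2937] along -0.0164 lat 0.3692 F [-0.3 -0.7  0.6] w 0.0853 dr [-0.001 -0.    -0.   ]
delta cm [ 9.37 -0.42  0.31]
```

```bash
python3 -m creep '{"delta_pos":[[2,-0.5,0.4],[4,-0.5,0.4],[6,-0.5,0.4],[8,-0.5,0.4],[9,-0.5,0.4],[9,-0.5,0.4]],"dr":[[0,0,0],[0,0,0],[0,0,0],[0,0,0],[0,0,0],[0,0,0]]}' 1 30 >/dev/null
python3 plan.py 0.515 0.3855 0.128
```

```text
t 10.45 p [0.5145 0.3866 0.2033] along -0.021 lat 0.3749 F [-0.1 -0.7 -0.7] w 0.0855 dr [-0.  0. -0.]
delta cm [ 7.53  0.11 -0.06]
```

```bash
python3 -m creep '{"delta_pos":[[1.5,0.1,0],[3,0.1,0],[4.5,0.1,0],[6,0.1,0],[7,0.1,0],[7.5,0.1,0],[7.5,0.1,0]],"dr":[[0,0,0],[0,0,0],[0,0,0],[0,0,0],[0,0,0],[0,0,0],[0,0,0]]}' 1 30 >/dev/null
python3 plan.py
python3 -m creep '{"delta_pos":[[0,0,0],[0,0,0],[0,0,0],[0,0,0],[0,0,0],[0,0,0],[0,0,0],[0,0,0]],"dr":[[0,0,0],[0,0,0],[0,0,0],[0,0,0],[0,0,0],[0,0,0],[0,0,0],[0,0,0]]}' -0.2 30 >/dev/null
python3 plan.py
```

```text
t 11.15 p [0.5145 0.386  0.1285] along -0.0209 lat 0.3742 F [ 0.1 -0.4  0.8] w 0.0857 dr [ 0. -0.  0.]
t 11.95 p [0.515  0.3862 0.1297] along -0.0204 lat 0.3744 F [-0.6 -0.6  6.2] w 0.0641 dr [ 0.    -0.002  0.001]
```

```bash
python3 -m creep '{"delta_pos":[[-0.5,0,0],[-1.5,0,0],[-3,0,0],[-3,0,0],[-3,0,0]],"dr":[[0,0,0],[0,0,0],[0,0,0],[0,0,0],[0,0,0]]}' >/dev/null
python3 plan.py
python3 - <<'E'
from h import *
W=grab('wrist','w6.npz');S=grab('scene','s6.npz')
b=cv2.resize(S['pixels'][120:320,330:530],None,fx=2,fy=2,interpolation=cv2.INTER_CUBIC)
a=W['pixels'][0:400,140:500]
cv2.imwrite('pics/c6.png',np.hstack([a,b]))
E
```

```text
t 12.45 p [0.5143 0.3859 0.1584] along -0.0212 lat 0.3741 F [ 0.4 -0.5 -1.4] w 0.0644 dr [ 0. -0.  0.]
```

View pics/c6.png

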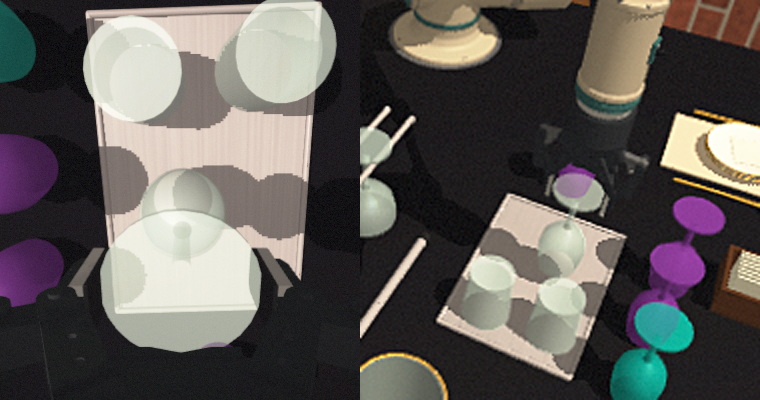

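The glass hangs level by its foot between the fingers, clear of the salver and tumblers (wrist foot at (320,282)). I'll lift it and carry it to in front of the mouth.

```bash
python3 - <<'E'
from meas import *
W=dict(np.load('w6.npz'));print(circ(W,320,281,.185,.033))
E
python3 -m creep '{"delta_pos":[[-2,0,0],[-4,0,0],[-6,0,0],[-8,0,0],[-10,0,0],[-12,0,0],[-14,0,0],[-16,0,0],[-18,0,0],[-20,0,0]],"dr":[[0,0,0],[0,0,0],[0,0,0],[0,0,0],[0,0,0],[0,0,0],[0,0,0],[0,0,0],[0,0,0],[0,0,0]]}' >/dev/null; python3 plan.py rail -0.09 0.355
```

```text
(array([0.51474346, 0.38749989]), np.float32(1767.1407))
t 13.55 p [0.514  0.3857 0.358 ] along -0.0214 lat 0.3739 F [ 0.3  0.3 -1. ] w 0.0645 dr [ 0.     0.002 -0.001]
delta cm [ 0.35 37.39  6.86]
```

```bash
python3 -m creep '{"delta_pos":[[0,1,1],[0,3,2],[0,5,3],[0,7.5,4],[0,10,5],[0,12.5,6],[0,15,6.9],[0,17.5,6.9],[0,20,6.9],[0,22,6.9]],"dr":[[0,0,0],[0,0,0],[0,0,0],[0,0,0],[0,0,0],[0,0,0],[0,0,0],[0,0,0],[0,0,0],[0,0,0]]}' >/dev/null
python3 -m creep '{"delta_pos":[[0,2.5,0],[0,5,0],[0,7.5,0],[0,10,0],[0,12.5,0],[0,14,0],[0,15,0],[0,15.4,0],[0,15.4,0],[0,15.4,0]],"dr":[[0,0,0],[0,0,0],[0,0,0],[0,0,0],[0,0,0],[0,0,0],[0,0,0],[0,0,0],[0,0,0],[0,0,0]]}' >/dev/null;  python3 plan.py rail -0.09 0.208
```

```text
t 15.55 p [0.4255 0.0167 0.3582] along -0.0902 lat 0.0007 F [ 0.4  0.8 -2. ] w 0.0644 dr [0.001 0.    0.001]
delta cm [15.02  0.08 -0.02]
```

```bash
python3 -m creep '{"delta_pos":[[2,0.1,0],[4,0.1,0],[6,0.1,0],[8,0.1,0],[10,0.1,0],[12,0.1,0],[13.5,0.1,0],[14.8,0.1,0],[14.8,0.1,0],[14.8,0.1,0]],"dr":[[0,0,0],[0,0,0],[0,0,0],[0,0,0],[0,0,0],[0,0,0],[0,0,0],[0,0,0],[0,0,0],[0,0,0]]}' >/dev/null;  python3 plan.py rail -0.09 0.208
python3 - <<'E'
from meas import *
W=grab('wrist','w7.npz');S=grab('scene','s7.npz')
p=proj(W,[.4255,.017,.237])[0];print(p,circ(W,*p,.237,.033),proj(W,[.5155,.0112,.221]))
b=cv2.resize(S['pixels'][120:280,220:420],None,fx=2.2,fy=2.2,interpolation=cv2.INTER_CUBIC)
cv2.imwrite('pics/c7.png',np.hstack([W['pixels'][:352,140:500],b]))
E
```

```text
t 16.55 p [0.4256 0.0156 0.2105] along -0.09 lat -0.0004 F [ 0.7 -0.6 -1.2] w 0.0644 dr [ 0.001 -0.     0.   ]
delta cm [ 0.25 -0.04  0.  ]
[319.59709416 287.75633111] (array([0.426, 0.016]), np.float32(1800.0)) [[322.29651307  53.35344308]]
```

View pics/c7.png

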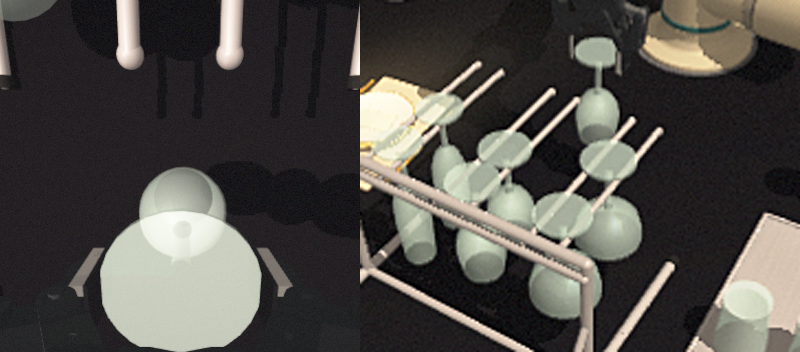

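Wrist: the rail tips at (270,60) and (370,60) have their midpoint at column 320, matching the foot centre at column 320. Scene: the glass hangs upright in front of the middle rails. Now I'll enter the mouth about 3 mm above the rail tops.

```bash
python3 -m creep '{"delta_pos":[[0.2,0,-0.5],[0.4,0,-1.5],[0.4,0,-2.5],[0.4,0,-3.5],[0.4,0,-4.5],[0.4,0,-5.5],[0.4,0,-6.5],[0.4,0,-7.5],[0.4,0,-8],[0.4,0,-8]],"dr":[[0,0,0],[0,0,0],[0,0,0],[0,0,0],[0,0,0],[0,0,0],[0,0,0],[0,0,0],[0,0,0],[0,0,0]]}' >/dev/null;  python3 plan.py rail 0.05 0.2065
python3 -m creep '{"delta_pos":[[0,0,-1],[0,0,-2],[0,0,-3],[0,0,-4],[0,0,-5],[0,0,-5.5],[0,0,-6],[0,0,-6]],"dr":[[0,0,0],[0,0,0],[0,0,0],[0,0,0],[0,0,0],[0,0,0],[0,0,0],[0,0,0]]}' >/dev/null;  python3 plan.py rail 0.05 0.2035
python3 - <<'E'
from meas import *
W=grab('wrist','w8.npz')
cv2.imwrite('pics/w8.png',W['pixels'])
E
```

```text
t 17.65 p [0.5061 0.0107 0.2061] along -0.0093 lat -0.001 F [-0.3 -0.5 -2. ] w 0.0642 dr [-0. -0. -0.]
delta cm [-0.03 -0.1  -5.93]
t 18.45 p [0.5659 0.0076 0.2061] along 0.0505 lat -0.001 F [ 0.2  0.5 -1.5] w 0.0646 dr [ 0. -0. -0.]
delta cm [ 0.26 -0.1   0.05]
```

View pics/w8.png

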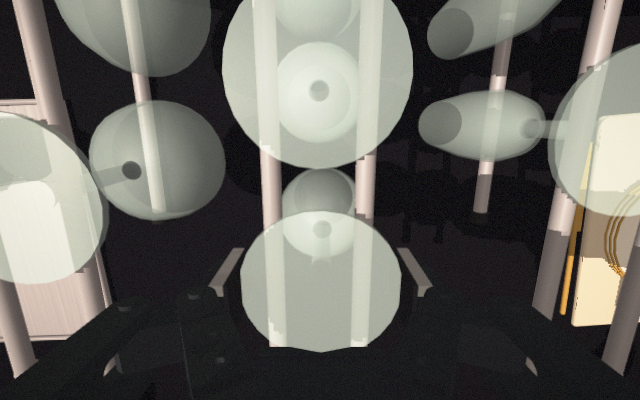

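The foot is over the rails with the stem in the gap, about 15 mm clear of the next foot. I'll lower it in small steps until it rests.

```bash
python3 -m creep '{"delta_pos":[[0.1,-0.1,0],[0.2,-0.1,0],[0.2,-0.1,0]],"dr":[[0,0,0],[0,0,0],[0,0,0]]}' >/dev/null;  python3 plan.py
python3 -m creep '{"delta_pos":[[0.1,0,0],[0.1,0,0],[0.1,0,0]],"dr":[[0,0,0],[0,0,0],[0,0,0]]}' >/dev/null;  python3 plan.py
```

```text
t 18.8 p [0.5649 0.0087 0.2042] along 0.0494 lat 0.0002 F [-0.2  0.3 -1.6] w 0.0641 dr [ 0.  0. -0.]
t 19.1 p [0.5652 0.0086 0.2037] along 0.0497 lat 0.0001 F [-2.3  0.   1. ] w 0.0646 dr [ 0. -0. -0.]
```

```bash
python3 -m creep '{"delta_pos":[[0,0,0],[0,0,0],[0,0,0],[0,0,0],[0,0,0],[0,0,0]],"dr":[[0,0,0],[0,0,0],[0,0,0],[0,0,0],[0,0,0],[0,0,0]]}' 0.9 >/dev/null;  python3 plan.py
python3 -m creep '{"delta_pos":[[0,0,0.7],[0,0,1.5],[0,0,2.5],[0,0,3.5],[0,0,4.5],[0,0,5.5],[0,0,6.5],[0,0,6.5]],"dr":[[0,0,0],[0,0,0],[0,0,0],[0,0,0],[0,0,0],[0,0,0],[0,0,0],[0,0,0]]}' >/dev/null;  python3 plan.py
python3 - <<'E'
from meas import *
W=grab('wrist','w9.npz');y=np.radians(-3.05);d=np.array([np.cos(y),np.sin(y)]);n=np.array([-d[1],d[0]])
for a in(.05,.132):
    q=np.r_[np.array([.5155,.0112])+a*d,.23];p=proj(W,q)[0];c,s=circ(W,*p,.23,.033);r=c-[.5155,.0112];print(p,c,s,r@d,r@n)
cv2.imwrite('pics/w9.png',W['pixels'])
E
```

```text
t 19.7 p [0.5653 0.0086 0.2033] along 0.0499 lat 0.0001 F [ 0.5 -0.6 -0. ] w 0.0811 dr [ 0.  0. -0.]
t 20.5 p [0.4987 0.0123 0.2034] along -0.0169 lat 0.0002 F [0.6 0.5 0.4] w 0.0811 dr [ 0.     0.001 -0.   ]
[323.90686879 116.68848158] [0.56542917 0.01203963] 1720.0334 0.04981377408294197 0.0034950421897047257
[ 324.7499525  -191.47831789] [ 0.63731302 -0.00582338] 0.0 0.12254623905396568 -0.010517908874464499
```

The glass is resting at the rails' height, 50 mm in from the mouth. Now I'll narrow the fingers and push the whole row back.

```bash
python3 -m creep '{"delta_pos":[[-0.5,0,0],[-0.5,0,0],[-0.5,0,0],[-0.5,0,0],[-0.5,0,0]],"dr":[[0,0,0],[0,0,0],[0,0,0],[0,0,0],[0,0,0]]}' 0.27 30 >/dev/null;  python3 plan.py rail 0.03 0.208
python3 -m creep '{"delta_pos":[[0,0,-0.6],[0,0,-1.2],[0,0,-1.8],[0,0,-2.4],[0,0,-3],[0,0,-3.5],[0,0,-4],[0,0,-4.4],[0,0,-4.7],[0,0,-4.7]],"dr":[[0,0,0],[0,0,0],[0,0,0],[0,0,0],[0,0,0],[0,0,0],[0,0,0],[0,0,0],[0,0,0],[0,0,0]]}' >/dev/null;  python3 plan.py rail 0.0375 .208
python3 -m creep '{"delta_pos":[[0,0,-0.15],[0,0,-0.3],[0,0,-0.45],[0,0,-0.6],[0,0,-0.6]],"dr":[[0,0,0],[0,0,0],[0,0,0],[0,0,0],[0,0,0]]}' >/dev/null;  python3 plan.py rail 0.0375 .208
```

```text
t 21.05 p [0.5005 0.0121 0.2081] along -0.015 lat 0.0001 F [-0.6 -0.1  0.3] w 0.0541 dr [-0.  0. -0.]
delta cm [ 0.01  0.01 -4.5 ]
t 22.05 p [0.5478 0.0095 0.2082] along 0.0323 lat 0.0001 F [-0.2 -0.6 -0.2] w 0.0541 dr [ 0. -0. -0.]
delta cm [ 0.02  0.01 -0.52]
t 22.55 p [0.5526 0.0093 0.2082] along 0.0372 lat 0.0001 F [-3.3  0.3  0.5] w 0.0542 dr [ 0.     0.002 -0.   ]
delta cm [ 0.02  0.01 -0.03]
```

```bash
python3 -m creep '{"delta_pos":[[0,0,-0.1],[0,0,-0.2],[0,0,-0.2]],"dr":[[0,0,0],[0,0,0],[0,0,0]]}' >/dev/null;  python3 plan.py; python3 -m creep '{"delta_pos":[[0,0,-0.1],[0,0,-0.2],[0,0,-0.2]],"dr":[[0,0,0],[0,0,0],[0,0,0]]}' >/dev/null;  python3 plan.py
```

```text
t 22.85 p [0.5533 0.0093 0.208 ] along 0.0378 lat 0.0001 F [-5.9  0.4  1.6] w 0.0544 dr [ 0.     0.004 -0.   ]
t 23.15 p [0.5538 0.0093 0.2078] along 0.0383 lat 0.0002 F [-8.5  0.5  3.6] w 0.0543 dr [ 0.     0.008 -0.   ]
```

The row is stalled against the rear bar at 0.038, where 0.0375 was expected. I'll withdraw and check.

```bash
python3 -m creep '{"delta_pos":[[0,0,0.3],[0,0,0.8],[0,0,2],[0,0,4],[0,0,6],[0,0,8],[-3,0,8],[-7,0,8],[-11,0,8],[-15,0,8]],"dr":[[0,0,0],[0,0,0],[0,0,0],[0,0,0],[0,0,0],[0,0,0],[0,0,0],[0,0,0],[0,0,0],[0,0,0]]}' >/dev/null; python3 -m creep '{"delta_pos":[[0,4,1],[0,8,3],[0,12,5],[0,16,7],[0,20,9],[0,24,11],[0,28,13],[0,31,14],[0,31,14],[0,31,14]],"dr":[[0,0,0],[0,0,0],[0,0,0],[0,0,0],[0,0,0],[0,0,0],[0,0,0],[0,0,0],[0,0,0],[0,0,0]]}' >/dev/null; python3 plan.py
python3 - <<'E'
from meas import *
T=grab('top','t9.npz');S=grab('scene','s9.npz');y=np.radians(-3.05);d=np.array([np.cos(y),np.sin(y)]);n=np.array([-d[1],d[0]])
for a in(.066,.132,.198):
    q=np.r_[np.array([.5155,.0112])+a*d,.23];p=proj(T,q)[0];c,s=circ(T,*p,.23,.033);r=c-[.5155,.0112];print(p,c,s,r@d,r@n)
b=cv2.resize(S['pixels'][140:300,200:470],(560,332),interpolation=cv2.INTER_CUBIC)
a=cv2.resize(T['pixels'][100:220,265:415],None,fx=1.6,fy=1.6)
a=cv2.resize(T['pixels'][105:215,270:415],(437,332),interpolation=cv2.INTER_CUBIC);b=b[:,:360]
cv2.imwrite('pics/c9.png',np.hstack([a,b]))
E
```

```text
t 25.15 p [ 0.3208 -0.2889  0.3583] along -0.1784 lat -0.31 F [-0.2  1.  -0.8] w 0.0541 dr [-0.002 -0.001  0.   ]
[336.16736321 180.77232909] [0.58240651 0.00968831] 1530.9434 0.06689216867302518 0.0020503743704194453
[338.22342365 155.61046108] [0.64931302 0.00417662] 1421.4888 0.13399716696554542 0.0001064148097475022
[340.26200367 130.64543763] [0.71471953 0.00166493] 1517.502 0.19944466781928527 0.0010783945900835075
```

View pics/c9.png

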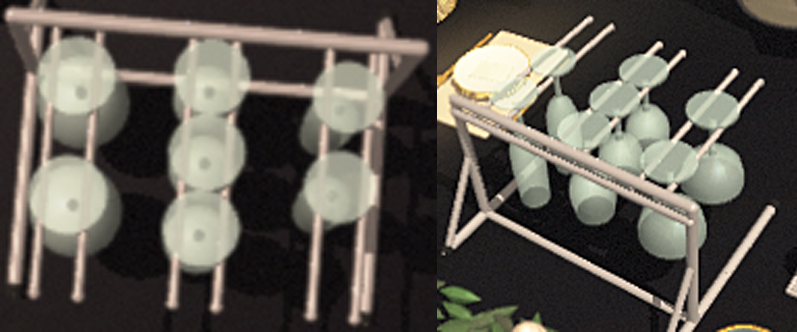

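All three wine feet sit in a touching row (top crop: (211,77), (207,152), (201,230)). The coupes and flutes look as they were.

```bash
python3 -c "
from rig import manip
print(manip.sign_off())"
```

```text
the job is handed in; nothing more can be done
None
```

The washed wine glass now hangs by its foot in the middle rails, mouth down with its stem in the gap. I first pushed the two hanging wine glasses back to the rear bar. After hanging the washed glass, I pushed the whole row back until it stalled against the bar at about 8.5 N. I handed in soon after 25 s on the robot's clock, with the arm well clear.

**Last checks:**
- **Row:** from the top view the feet are 67.1 and 65.4 mm apart; touching feet would be 66 mm, so this is within measuring error. The rearmost foot's edge is at 232 mm from the mouth. I measured the bar's front face at about 230–231 mm, against 235 mm in the description. I put the 4–5 mm difference down to my estimate of the mouth position, because the row had clearly stopped.
- **Other glasses:** in the last picture the coupes and flutes look unmoved. I did not check the tumblers again after lifting the glass off the salver, but the arm never went near them after that.
- **Disagreements:** two checks between pushes were unreliable:
  - The first top view of the pushed-back pair was blocked by the gripper.
  - The second showed about 5 mm between the two feet, and I did not look into it at the time. The last measurement shows that gap closed.

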